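# Start the mini centrifuge

## Task

Start the small centrifuge by pressing with the fingertips, in this order: push its raised lid down until it is fully shut, tip the rocker switch on by pressing its raised end all the way down, then press the round key fully in and let it spring back. Do not press the square key, do not lift the lid wide open, and leave the bottle, pot and stamp beside it where they stand.

Things in the scene. Friction and masses are not known exactly. Their poses are not given: they have to be found in the camera images.
- centrifuge: White mini centrifuge, fixed, 170 mm deep (x), 184 wide (y). Origin: centre of its underside on the worktop; x points from its front (robot side) to its back, z up. The front 75 mm is a flat deck, top 45 mm up; behind it the chamber, 60 mm up, under the lid. Rocker, round and square key stand side by side on the deck, 50 mm in front of the origin, at y = -58, 0, +58 mm, in an order that varies.
- lid (a joint): Hinge of the lid, rad: 0 = fully shut (it stops there), grows as it opens; it starts at 0.45 to 0.85. A stiff hinge: the lid stays wherever it is left and takes about 1 to 3 N at its front edge to push down.
- lid_hinge (a point): Middle of the lid's hinge line, which runs along the centrifuge's y at the back (81 mm behind its origin, 64 mm up). Axes turn with the lid: x points from the front edge to the hinge. The lid is a grey plate 160 mm wide, 8 mm thick, reaching 102 mm forward of the hinge line; its top face lies 6 mm above that line.
- lid_tab (a point): Point on the top of the tab in the middle of the lid's front edge, 100 mm forward of the hinge line (5 mm above it when shut). The tab is 50 mm wide and its front end is 110 mm from the hinge line.
- rocker (a joint): Rocker switch, rad: 0 = off (near end raised), 0.4 = on (near end down, stops there); starts at 0 to 0.05 and stays where it is left. About 1 to 2 N at its near end tips it.
- rocker_press (a point): On top of the near wing, 18 mm before the pivot line; press down here (sinks 7 mm). The rocker is grey, 44 mm long (centrifuge's x), 24 wide: two 22 mm wings in a shallow V, tipping about the centrifuge's y. Off: the near wing (robot side) slopes up, its end 9 mm above the pivot, far wing level; on: near wing level, 60 mm above the worktop, far wing up. Rocker and keys sit on black 52 x 40 mm plates, top 49 mm up.
- round_key (a joint): Travel of the round key, m: 0 = out, 0.006 = fully in (downwards). A spring returns it; it takes 1 N to start and 4 N to press fully in.
- round_key_top (a point): Centre of the top of the round key, a grey disc 27 mm across standing 11 mm above its black plate (60 mm above the worktop).
- square_key (a joint): Travel of the square key, m: 0 = out, 0.006 = fully in. Not to be pressed.
- square_key_top (a point): Centre of the top of the square key, grey, 24 x 24 mm, 11 mm above its black plate like the round one. Not to be pressed.
- pot: Loose white sample pot with a lid, 44 mm across, 58 mm tall, to the left of the centrifuge (about 140 mm from its origin); origin at the centre of its underside. Leave it.
- stamp: Loose rubber stamp with a wooden handle, 23 x 34 x 57 mm, left of the centrifuge behind the pot; origin at the centre of its underside. Leave it.
- dropper: Loose brown dropper bottle, 30 mm across, 82 mm tall, to the right of the control deck (about 135 mm from the centrifuge's middle line); origin at the centre of its underside. Leave it.
Mind the look-alikes: they are no part of the job. What is shaped like the dropper but blue is not meant.

How it is judged:
On the way, in this order (a step that is already met when the one before it is completed fails the run):
1. the lid is pushed fully shut by the fingers (value of joint lid below 0.035 rad and contact force between the fingers and lid above 0.3 N), for 0.05 s.
2. the rocker is tipped on by the fingers, the lid shut (value of joint rocker above 0.32 rad and value of joint lid below 0.035 rad and contact force between the fingers and rocker above 0.3 N), for 0.05 s.
3. the round key is pressed fully in by the fingers (value of joint round_key above 0.0042 m and contact force between the fingers and round_key above 0.5 N and value of joint rocker above 0.32 rad and value of joint lid below 0.035 rad), for 0.05 s.
At the end, for the whole second after the job is handed in: The lid is shut (within 0.035 rad), the rocker is on (above 0.32 rad), the round key (after it was pressed at least 4.2 mm in) and the square key are out again (within 1.5 mm), and the pot, stamp and bottle stand upright and still (value of joint lid below 0.035 rad and value of joint rocker above 0.32 rad and value of joint each of round_key, square_key below 0.0015 m and angle between each of pot, stamp, dropper's own z axis and vertical below 0.15 rad and linear speed of each of pot, stamp, dropper below 0.02 m/s); the robot touches nothing.
It fails at once if the square key is pressed (3 mm or more) (value of joint square_key above 0.003 m).
It fails at once if the rocker is switched on while the lid is open (value of joint rocker above 0.25 rad and value of joint lid above 0.08 rad).
It fails at once if the round key is pressed before the lid is shut and the rocker on (value of joint round_key above 0.0035 m and (value of joint lid above 0.08 rad or value of joint rocker below 0.28 rad)).
It fails at once if the lid is lifted wide open (beyond 1.0 rad) (value of joint lid above 1 rad).
It fails at once if the pot, stamp or bottle is moved more than 20 mm or lifted (distance of any of pot, stamp, dropper from where it was at the start of the episode above 0.02 m).
It also fails if it takes over 45 s, if anything falls off the work surface, if the arm or the gripper's body presses on something with over 40 N, if the wrist force passes 120 N, or if a joint passes its speed limit or range.

## Robot

A 6-joint arm with a two-finger parallel gripper is mounted at the origin on a cart in front of the work surface, level with it; the furniture and walls round the work are solid. World frame = base frame: x ahead of the robot, y to its left, z up, the work surface at z = 0. Lengths are in m, angles in rad, forces in N, time in s.
With the tool pointing down it reaches from about 0.35 to 0.95 m from the base axis. Payload 17.4 kg.
Tool frame: the origin (TCP) lies midway between the tips of the shut fingers; the grasp point (between the pads) lies robot.hold_point_z behind it (robot.hold_point_z is the distance from the TCP to the grasp point, in m); z points along the fingers, y is the line along which they close (so a half turn about z gives the same grasp; the last joint's range is limited). The gripper opens to 93 mm and grips with 3 to 60 N. Pads are 15 mm wide; open, the fingers measure 128 mm over their backs; the gripper's body (75 mm by 188 mm) begins 65 mm behind the grasp point.
Start: joints at [1.081, 0.116, 1.442, -0, 1.584, -0.038], TCP at [0.295, 0.607, 0.185] pointing down, gripper open.
Joint ranges: [-2.83, 2.83], [-0.83, 2.19], [0.07, 2.5], [-1.14, 4.28], [0.01, 3], [-2.97, 2.97]. Speed limits (rad/s): [1.89, 1.89, 2.22, 3.14, 3.14, 3.14].

## Interface

Orientations are given as a rotation vector (axis times angle).
In Python, from rig import monitor, viewer, robot, finder gives the robot as it stands. The module is installed in compiled form; this text tells all that it offers.
- The arm moves only by the shell command python3 -m pendant 'ROWS' [OPENING] [FORCE]. ROWS is JSON, a list of rows, each a list of 4 numbers: the shift along the tool's x, y, z in cm, then the turn about the tool's z in degrees. A call has 1 to 10 rows; each row is the pose to reach, as a shift and turn from the pose commanded when the call began, along the tool's axes at that moment; what a row does not reach only later rows make up. A row lasts 1/12 s, in which the tool goes at most 41.7 mm and 7.16 degrees, less where a joint would pass 70% of its speed; a pose out of reach is approached as far as the arm can. A call with a gripper value outside its range is refused whole. OPENING is the finger opening in cm, from 0 to 9.3, set as the call begins (- or left out, the last holds). The fingers move at their own pace and stop on an object; FORCE is the grip in N (left out, the last holds). Time passes only in rows, so rows that repeat a pose let the fingers close. It gives the time, the measured TCP pose, the force, the opening and the grip force at its end, in the units of the state.
- monitor.observe(): the state, without advancing time (a new reading comes with each control period).
- viewer.grab_frame(name): name is "scene" or "top" or "wrist"; returns the picture (400x640x3 uint8, blue, green, red); there is no depth.
- viewer.get_calibration(name): a dict with "fx", "fy", "cx", "cy" (pixels), "eye" and "orientation" of the camera in the world; the wrist camera has in their place "mount" (4x4, takes a point from camera to tool coordinates, whose origin is the TCP and whose axes are the flange's). Camera axes: x right, y down, z forward; pixel columns grow to the right and rows downward; lengths in m; the calibration is good to about 2 mm. A picture is of the moment at which its call begins: read the wrist's pose just before it. get_calibration takes no time and is no camera call.
- robot.hand_in(): hands the job in; it is judged then, once.
Trained networks look in the newest picture that a camera, given by its name, has taken for a name from the list of things; names that differ only in an ending like _2 or _b are one class to them, and where a whole thing is asked for, a point or a joint stands for the part that bears it (a point fixed in the world has none). Each returns a list of dicts, best first, with "p" (0 to 1); they miss things now and then, are a little off and sometimes report something else, mostly with a low value. They report only what shows in the picture. A call takes as long as a camera call. They do not tell look-alikes from the thing itself.
- finder.boxes_of(camera, label): "rect" ([left, top, right, bottom] in pixels, round what is visible of it).
- finder.outline_of(camera, label): "pixels" (400x640 bool, what is visible of it) and "rect" ([left, top, right, bottom] in pixels, round what is visible of it).
The state is a dict: "t": time; "joint_positions": joint angles; "joint_vel": joint speeds; "joint_torque": joint torques, N m; "tcp_pos": TCP position; "ee_rot": TCP orientation; "ft_force": force on the tool from outside, world axes, zero at the start; "wrist_torque": the same for the moment, N m; "opening": finger opening in m; "grip_force": force on a finger pad.
Only numpy, scipy, OpenCV 4.12 (cv2) and the standard library are available. Lean on these libraries where they do the work, as an engineer would, in place of code of your own. Each camera call takes 0.05 s, during which the arm holds its last target. There are 200 camera calls.

## Working session

There is one attempt and no reset: what is moved stays moved. The work goes in short steps, Python scripts to look and compute and a shell command to move; the robot and the scene stay as the last step left them, time stands still between calls to the robot, and variables do not carry over. Pictures are saved under pics/ and viewed, at most 10 in all, crops included, and the job is handed in when it is done.

```bash
mkdir -p pics
cat > h.py <<'E'
import numpy as np, cv2
from scipy.spatial.transform import Rotation as R
from rig import monitor, viewer, robot, finder
def cam(n):
    c=viewer.get_calibration(n); 
    o=np.array(c["orientation"]) if "orientation" in c else None
    return c,o
def rot(o):
    o=np.array(o,float)
    return o if o.shape==(3,3) else (R.from_rotvec(o).as_matrix() if o.size==3 else R.from_quat(o).as_matrix())
def plane(n,u,v,z):
    c,o=cam(n); d=rot(o)@np.array([(u-c["cx"])/c["fx"],(v-c["cy"])/c["fy"],1]); e=np.array(c["eye"])
    return e+d*(z-e[2])/d[2]
E
python3 - <<'E'
from h import *
print(monitor.observe())
ims=[]
for n in("scene","top"):
    im=viewer.grab_frame(n); cv2.imwrite(f"pics/{n}0.png",im); print(n,viewer.get_calibration(n))
    for l in("centrifuge","lid","rocker","round_key","square_key","pot","stamp","dropper","lid_tab"):
        print(l,[(np.round(b["rect"]).tolist(),round(b["p"],2)) for b in finder.boxes_of(n,l)[:3]])
print(viewer.get_calibration("wrist"),robot.hold_point_z)
E
```

```text
{'t': 0.0, 'joint_positions': array([ 1.08120768e+00,  1.16440197e-01,  1.44227856e+00,  1.15365373e-05,
        1.58399261e+00, -3.78242823e-02]), 'joint_vel': array([ 0.00031627,  0.0010561 , -0.00040852,  0.00030122,  0.0017837 ,
        0.00210292]), 'joint_torque': array([-5.56529121e-03, -7.21255302e+01, -6.22604012e+01,  7.76549242e-02,
        2.37555377e-02, -1.55540633e-04]), 'tcp_pos': array([0.29457549, 0.60705304, 0.18392782]), 'ee_rot': array([-7.03542504e-01, -3.06149104e+00,  1.69163189e-03]), 'ft_force': array([-0.02436929, -1.03042799, -0.31371803]), 'wrist_torque': array([ 0.00724134,  0.05593977, -0.05601318]), 'grip_force': 0.0, 'opening': 0.09309488365972599}
scene {'fx': 477.67589715056533, 'fy': 477.67589715056533, 'cx': 320.14181810459223, 'cy': 196.92318693129116, 'eye': array([-0.15857014, -0.09606822,  0.42471804]), 'orientation': array([-1.76490178,  1.02851092, -0.64630061])}
centrifuge [([244.0, 167.0, 372.0, 268.0], 0.9)]
lid [([263.0, 168.0, 360.0, 197.0], 0.94), ([316.0, 224.0, 337.0, 229.0], 0.57)]
rocker [([319.0, 224.0, 337.0, 230.0], 0.66)]
round
[... 983 characters left out ...]
, 187.0, 249.0, 194.0], 0.57)]
dropper [([363.0, 215.0, 375.0, 230.0], 0.59), ([366.0, 183.0, 380.0, 199.0], 0.57), ([394.0, 222.0, 408.0, 238.0], 0.45)]
lid_tab [([265.0, 163.0, 347.0, 204.0], 0.94), ([262.0, 159.0, 352.0, 248.0], 0.33)]
{'fx': 325.51278504148894, 'fy': 325.51278504148894, 'cx': 317.5015227642995, 'cy': 200.06425441891486, 'mount': array([[ 9.12173421e-04, -9.57609917e-01, -2.88066685e-01,
         8.06695653e-02],
       [ 9.99999425e-01,  1.03585720e-03, -2.76929725e-04,
         2.64730796e-04],
       [ 5.63586599e-04, -2.88066266e-01,  9.57610311e-01,
        -1.99055302e-01],
       [ 0.00000000e+00,  0.00000000e+00,  0.00000000e+00,
         1.00000000e+00]])} 0.0188
```

View pics/scene0.png

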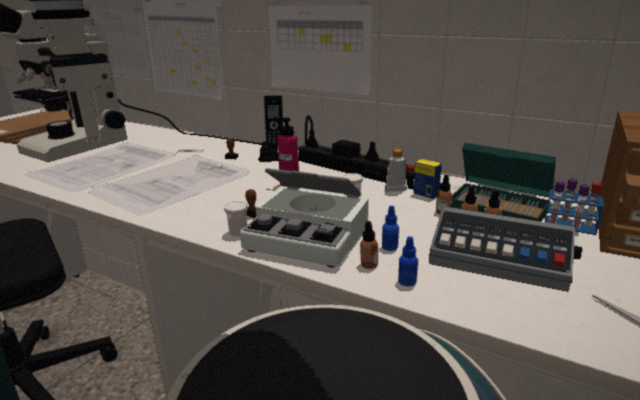

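View pics/top0.png

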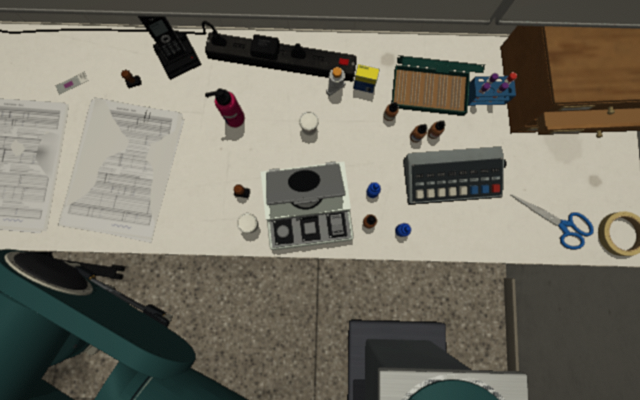

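The scene shows the centrifuge at about (307,207) in top, with the lid raised. The keys sit along the deck: a round one on the left at (283,232), then (310,228) and (337,225). The brown dropper is at (370,222), the pot at (248,224) and the stamp at (241,191).

Run:
```python
from h import *
a=cv2.imread("pics/top0.png")[150:255,230:390]; b=cv2.imread("pics/scene0.png")[160:275,230:390]
a=cv2.resize(a,None,fx=5,fy=5,interpolation=2)[:,:800]; cv2.imwrite("pics/c1.png",a)
for n,u,v,z in[("round",283,232,.06),("mid",310,228,.06),("right",338,225,.06),("drop",370,222,.08),("pot",248,224,.058),("stamp",241,191,.057)]: print(n,plane("top",u,v,z).round(3))
P=[plane("top",*p,.06)[:2] for p in((283,232),(310,228),(338,225))]
d=P[0]-P[2]; print(np.degrees(np.arctan2(-d[0],d[1])),np.linalg.norm(d))
```

```text
round [0.436 0.376 0.06 ]
mid [0.446 0.319 0.06 ]
right [0.455 0.259 0.06 ]
drop [0.461 0.193 0.08 ]
pot [0.451 0.452 0.058]
stamp [0.523 0.471 0.057]
8.850647669308353 0.11810432622713918
```

View pics/c1.png

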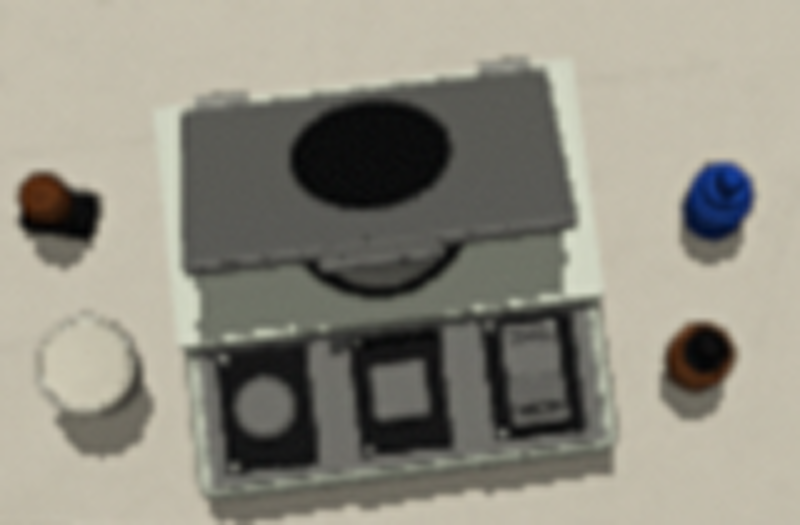

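Crop: round key left at (265,407), square in the middle at (400,390), rocker right at (535,375). The centrifuge is yawed about 9° and its lid front edge is near (370,245). Next I work out a move to a view above the deck.

```bash
cat >> h.py <<'E'
YAW=8.9
def go(p,yaw=None):
    "shift in tool cm and turn deg to bring TCP to world p, tool y along centrifuge y"
    yaw=YAW if yaw is None else yaw
    s=monitor.observe(); M=R.from_rotvec(s["ee_rot"]).as_matrix()
    sh=M.T@(np.array(p)-s["tcp_pos"])*100
    ty=np.degrees(np.arctan2(M[1,1],M[0,1])); dt=-(yaw+90-ty)
    print("tcp",s["tcp_pos"].round(4),"shift cm",sh.round(2),"turn",round((dt+180)%360-180,2),"tilt",np.degrees(np.arccos(-M[2,2])).round(2))
E
python3 -c "
from h import *
go([.446,.318,.25])"
```

```text
tcp [0.2947 0.6073 0.1847] shift cm [-26.24 -19.42  -6.53] turn -34.79 tilt 0.0
```

```bash
python3 -m pendant '[[-1,-1,-2.5,-3],[-4,-3,-4,-8],[-7,-5,-5,-12],[-10,-7.4,-6,-16],[-13,-9.6,-6.5,-20],[-16,-11.8,-6.5,-24],[-19,-14,-6.5,-28],[-22,-16.2,-6.5,-32],[-25,-18.4,-6.5,-34.8],[-26.2,-19.4,-6.5,-34.8]]' 0 10
python3 -m pendant '[[0,0,0,0],[0,0,0,0]]'
python3 - <<'E'
from h import *
go([.446,.318,.25])
im=viewer.grab_frame("wrist"); cv2.imwrite("pics/w1.png",im)
for l in("lid","rocker","round_key","square_key","lid_tab"):
    print(l,[(np.round(b["rect"]).tolist(),round(b["p"],2)) for b in finder.boxes_of("wrist",l)[:3]])
E
```

```text
t: 1.83
tcp_pos: [0.4472, 0.3152, 0.2499]
ee_rot: [-0.246, 3.131, -0.001]
ft_force: [-0.9, -0.2, 0.2]
opening: 0.0308
grip_force: 0.0
t: 2.0
tcp_pos: [0.446, 0.3179, 0.2499]
ee_rot: [-0.241, 3.132, 0.001]
ft_force: [0.6, -0.4, 0.2]
opening: 0.0176
grip_force: 0.0
tcp [0.446  0.3179 0.2499] shift cm [ 0.    0.02 -0.01] turn -0.1 tilt 0.03
lid [([241.0, 226.0, 393.0, 273.0], 0.76)]
rocker [([260.0, 158.0, 283.0, 190.0], 0.73), ([399.0, 169.0, 444.0, 212.0], 0.59)]
round_key [([353.0, 163.0, 376.0, 182.0], 0.71)]
square_key [([306.0, 165.0, 328.0, 182.0], 0.72), ([241.0, 231.0, 393.0, 272.0], 0.33)]
lid_tab [([242.0, 228.0, 392.0, 272.0], 0.89)]
```

View pics/w1.png

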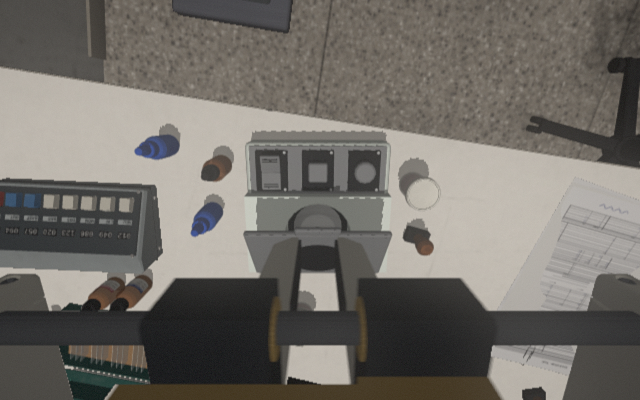

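The wrist picture is upside down, with the robot side at the top. It shows the centrifuge square to the tool: rocker (271,174), square key (317,173), round key (364,172), and the lid front edge at row 233 from x=245 to 391.

```bash
cat >> h.py <<'E'
def wray(u,v):
    c=viewer.get_calibration("wrist"); s=monitor.observe(); M=R.from_rotvec(s["ee_rot"]).as_matrix(); m=np.array(c["mount"])
    d=M@m[:3,:3]@np.array([(u-c["cx"])/c["fx"],(v-c["cy"])/c["fy"],1]); return s["tcp_pos"]+M@m[:3,3],d
def wplane(u,v,z):
    e,d=wray(u,v); return e+d*(z-e[2])/d[2]
E
python3 - <<'E'
from h import *
P=np.array([wplane(u,v,.06) for u,v in((271.5,174),(317,173.5),(364.5,172.5))]); print(P.round(4))
q=P[2]-P[0]; print("yaw",np.degrees(np.arctan2(-q[0],q[1])),np.linalg.norm(q))
a=np.radians(YAW); ex=np.array([np.cos(a),np.sin(a),0]); ey=np.array([-ex[1],ex[0],0])
O=P[:,:].mean(0)+.05*ex; O[2]=0; print("origin wrist",O.round(4))
# lid angle: top face front corners r=102 h=6, y+-80
from scipy.optimize import least_squares
def lp(t,r,y,h): 
    x=.081-r*np.cos(t)+h*np.sin(t)*1; z=.064+r*np.sin(t)+h*np.cos(t); return O+ex*x+ey*y+np.array([0,0,z])
def topproj(p):
    c,o=cam("top"); q=rot(o).T@(p-c["eye"]); return c["fx"]*q[0]/q[2]+c["cx"],c["fy"]*q[1]/q[2]+c["cy"]
e,d=wray(318,233)
for t in np.arange(.4,.9,.05):
    p=lp(t,.102,0,.006); f=wplane(318,233,p[2]); print(round(t,2),p.round(3),"wrist ray off x mm",((f-p)@ex*1e3).round(1),"top px",np.round(topproj(lp(t,.102,.08,.006)),1),np.round(topproj(lp(t,.102,-.08,.006)),1))
E
```

```text
[[0.4571 0.2646 0.06  ]
 [0.4478 0.3191 0.06  ]
 [0.4375 0.376  0.06  ]]
yaw 9.983525158544534 0.11313151081489659
origin wrist [0.4969 0.3276 0.    ]
0.4 [0.486 0.326 0.109] wrist ray off x mm 18.4 top px [267.4 211.2] [345.5 201.3]
0.45 [0.489 0.326 0.114] wrist ray off x mm 14.1 top px [267.  209.8] [345.5 199.8]
0.5 [0.491 0.327 0.118] wrist ray off x mm 9.7 top px [266.6 208.2] [345.4 198.2]
0.55 [0.494 0.327 0.122] wrist ray off x mm 5.1 top px [266.2 206.6] [345.4 196.5]
0.6 [0.497 0.328 0.127] wrist ray off x mm 0.4 top px [265.8 204.8] [345.3 194.7]
0.65 [0.5   0.328 0.131] wrist ray off x mm -4.5 top px [265.4 202.9] [345.2 192.8]
0.7 [0.504 0.329 0.134] wrist ray off x mm -9.5 top px [265. 201.] [345.  190.8]
0.75 [0.507 0.329 0.138] wrist ray off x mm -14.6 top px [264.5 198.9] [344.9 188.8]
0.8 [0.511 0.33  0.141] wrist ray off x mm -19.8 top px [264.1 196.8] [344.7 186.6]
0.85 [0.515 0.33  0.145] wrist ray off x mm -25.0 top px [263.7 194.5] [344.6 184.3]
```

```bash
cat >> h.py <<'E'
O=np.array([.4965,.327,0]); a=np.radians(YAW); ex=np.array([np.cos(a),np.sin(a),0]); ey=np.array([-ex[1],ex[0],0])
def C(x,y,z): return O+ex*x+ey*y+np.array([0,0,z])
E
python3 -c "
from h import *
go(C(.006,0,.14));go(C(-.009,0,.070))"
```

```text
tcp [0.4453 0.3191 0.2495] shift cm [-5.78 -0.02 10.95] turn 0.08 tilt 0.02
tcp [0.4453 0.3191 0.2495] shift cm [-4.29 -0.02 17.95] turn 0.08 tilt 0.02
```

```bash
python3 -m pendant '[[-2,0,3,0],[-4,0,6,0],[-5.6,0,9,0],[-5.6,0,10.9,0],[-5.6,0,11.9,0],[-5.4,0,12.9,0],[-5.2,0,13.9,0],[-5,0,14.9,0],[-4.7,0,15.9,0],[-4.5,0,16.8,0]]' 0 10
python3 -m pendant '[[0.1,0,0.5,0],[0.2,0,0.9,0],[0.2,0,1.1,0],[0.2,0,1.1,0]]'
```

```text
t: 3.13
tcp_pos: [0.4897, 0.3255, 0.0815]
ee_rot: [-0.245, 3.131, 0.001]
ft_force: [-1.1, -0.6, 3.1]
opening: 0.0006
grip_force: 1.1
t: 3.47
tcp_pos: [0.4882, 0.325, 0.0704]
ee_rot: [0.244, -3.132, 0.0]
ft_force: [-0.7, -0.3, 0.7]
opening: 0.0005
grip_force: 0.0
```

```bash
python3 -m pendant '[[0,0,0.1,0],[0,0,0.2,0],[0,0,0.3,0],[0,0,0.3,0]]'
```

```text
t: 3.8
tcp_pos: [0.4883, 0.325, 0.0676]
ee_rot: [-0.244, 3.132, 0.0]
ft_force: [-0.1, -0.0, 1.6]
opening: 0.0004
grip_force: 0.4
```

```bash
python3 -m pendant '[[0,0,0.1,0],[0,0,0.2,0],[0,0,0.3,0],[0,0,0.3,0]]'
```

```text
t: 4.13
tcp_pos: [0.4881, 0.325, 0.0644]
ee_rot: [0.244, -3.132, 0.0]
ft_force: [-0.8, 0.4, 0.4]
opening: -0.0001
grip_force: 0.3
```

Run:
```python
from h import *
a=viewer.grab_frame("scene")[160:275,230:390]; w=viewer.grab_frame("wrist")[100:340,160:480]
a=cv2.resize(a,(400,288),interpolation=2); w=cv2.resize(w,(400,300))
cv2.imwrite("pics/c2.png",np.vstack([a,w])); print(monitor.observe()["ft_force"])
```

```text
[-0.49096436 -0.43522869 -0.19418115]
```

View pics/c2.png

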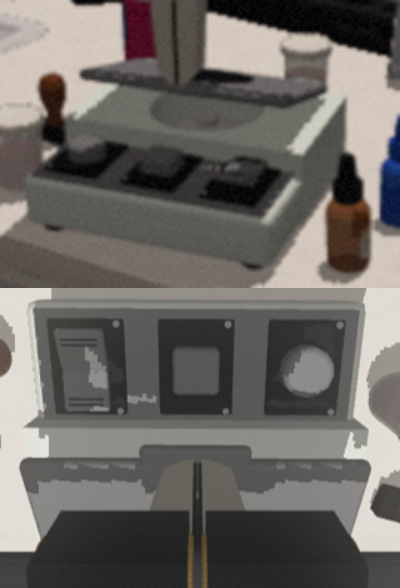

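The lid is still about 0.2 rad open although the tip reads 64 mm high, so I'll raise the tool and check the fingertip against the lid.

```bash
python3 -m pendant '[[0,0,-1.5,0],[0,0,-3,0],[0,0,-5,0],[0,0,-7,0],[0,0,-7,0]]'
python3 - <<'E'
from h import *
a=viewer.grab_frame("scene")[140:275,230:390]; w=viewer.grab_frame("wrist")[100:340,160:480]
a=cv2.resize(a,(400,338),interpolation=2); w=cv2.resize(w,(400,300))
b=cv2.resize(viewer.grab_frame("top")[150:255,250:370],(400,350),interpolation=2)
cv2.imwrite("pics/c3.png",np.hstack([cv2.resize(np.vstack([a]),(400,350)),b])); cv2.imwrite("pics/w3.png",w)
E
```

```text
t: 4.65
tcp_pos: [0.4894, 0.3257, 0.1389]
ee_rot: [-0.244, 3.128, 0.003]
ft_force: [0.1, -0.2, 1.4]
opening: 0.0005
grip_force: 0.0
```

View pics/c3.png

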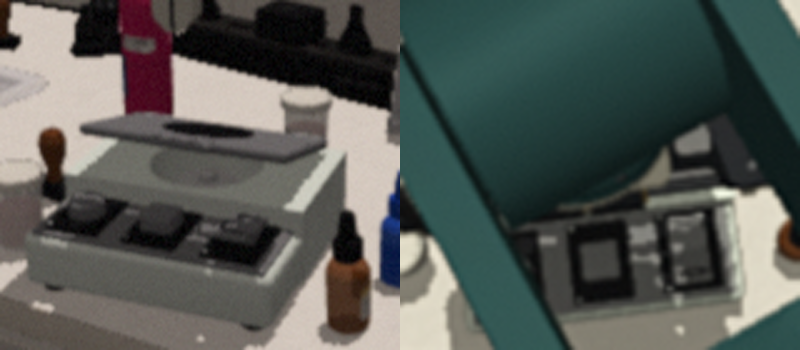

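View pics/w3.png

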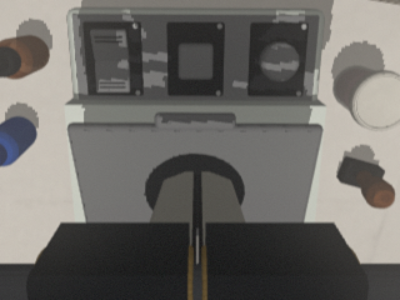

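The lid stayed where I pushed it, about 0.25 rad with its front edge at row 124 of the wrist crop. The fingers were on top of it, and the visible tip ends short of the reported TCP. I'll keep pressing until the lid stops.

```bash
python3 -m pendant '[[0,0,3,0],[0,0,6,0],[0,0,7,0],[0.1,0,7.5,0],[0.1,0,8,0],[0.1,0,8.3,0],[0.1,0,8.3,0]]'
python3 -m pendant '[[0,0,0.3,0],[0,0,0.6,0],[0,0,0.6,0]]'
```

```text
t: 5.38
tcp_pos: [0.4875, 0.325, 0.0522]
ee_rot: [-0.244, 3.131, 0.001]
ft_force: [-0.7, -0.1, -0.2]
opening: 0.0006
grip_force: 0.0
t: 5.63
tcp_pos: [0.4873, 0.3249, 0.0455]
ee_rot: [-0.244, 3.132, 0.0]
ft_force: [0.5, 0.8, 1.0]
opening: 0.0002
grip_force: 0.2
```

```bash
python3 -m pendant '[[0,0,0.1,0],[0,0,0.2,0],[0,0,0.2,0]]'
python3 -m pendant '[[0,0,0.1,0],[0,0,0.2,0],[0,0,0.2,0]]'
```

```text
t: 5.88
tcp_pos: [0.4872, 0.3249, 0.0436]
ee_rot: [0.244, -3.132, -0.0]
ft_force: [-0.4, 0.6, 0.4]
opening: 0.0004
grip_force: 0.2
t: 6.13
tcp_pos: [0.4872, 0.3249, 0.0414]
ee_rot: [0.244, -3.132, 0.0]
ft_force: [0.3, -0.3, 0.3]
opening: 0.0007
grip_force: 0.2
```

```bash
python3 -m pendant '[[0,0,0.1,0],[0,0,0.2,0],[0,0,0.3,0],[0,0,0.3,0]]'
python3 - <<'E'
from h import *
a=cv2.resize(viewer.grab_frame("scene")[140:275,230:390],(400,338),interpolation=2); w=viewer.grab_frame("wrist")[100:340,160:480]
cv2.imwrite("pics/c4.png",np.hstack([a,cv2.resize(w,(400,338))])); print(monitor.observe()["ft_force"],monitor.observe()["tcp_pos"])
E
```

```text
t: 6.47
tcp_pos: [0.4871, 0.3248, 0.0384]
ee_rot: [0.244, -3.132, 0.0]
ft_force: [-0.0, -0.4, -0.3]
opening: 0.0005
grip_force: 0.0
[-0.19481135  0.24514775 -0.48704219] [0.48722057 0.32482274 0.0385548 ]
```

View pics/c4.png

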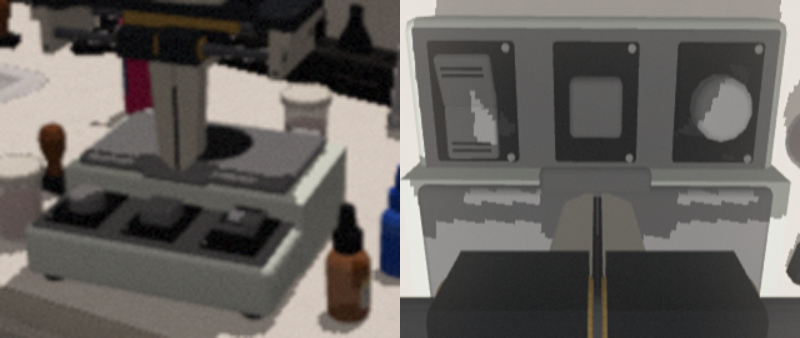

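The lid is nearly flat now, with the fingers pressing on its front middle. I'll keep going until the force rises.

```bash
python3 -m pendant '[[0,0,0.1,0],[0,0,0.2,0],[0,0,0.2,0]]'
python3 -m pendant '[[0,0,0.1,0],[0,0,0.2,0],[0,0,0.2,0]]'
```

```text
t: 6.82
tcp_pos: [0.4872, 0.3249, 0.0365]
ee_rot: [0.244, -3.132, 0.0]
ft_force: [-0.2, -0.2, -0.1]
opening: 0.0004
grip_force: 0.0
t: 7.07
tcp_pos: [0.4873, 0.325, 0.036]
ee_rot: [-0.244, 3.132, 0.0]
ft_force: [-5.6, -3.4, 15.0]
opening: 0.0008
grip_force: 7.4
```

The lid reached its stop, at 15 N with the TCP reading 36 mm. The tips therefore end about 33 mm above the reported TCP. I'll back off and refine the rocker and key positions from this near view.

```bash
python3 -m pendant '[[0,0,-0.5,0],[0,0,-2,0],[0,0,-4,0],[0,0,-5,0],[0,0,-5,0]]'
python3 - <<'E'
from h import *
s=monitor.observe(); print(s["tcp_pos"])
im=viewer.grab_frame("wrist"); cv2.imwrite("pics/w5.png",im)
for l in("rocker","round_key","square_key","lid"):
    for b in finder.outline_of("wrist",l)[:2]:
        r=b["rect"]; q=wplane((r[0]+r[2])/2,(r[1]+r[3])/2,.06)-O
        m=b["pixels"]; vv,uu=np.nonzero(m); q2=wplane(uu.mean(),vv.mean(),.06)-O
        print(l,round(b["p"],2),np.round(r).tolist(),"rel",(q@ex).round(4),(q@ey).round(4),"centroid",(q2@ex).round(4),(q2@ey).round(4))
E
```

```text
t: 7.48
tcp_pos: [0.4882, 0.3255, 0.0872]
ee_rot: [-0.244, 3.129, 0.003]
ft_force: [0.6, 0.1, 0.1]
opening: 0.0003
grip_force: 0.0
[0.48823067 0.32545059 0.08715857]
rocker 0.74 [213.0, 129.0, 257.0, 189.0] rel -0.0522 -0.0573 centroid -0.0524 -0.0578
rocker 0.24 [108.0, 133.0, 179.0, 178.0] rel -0.0548 -0.1201 centroid -0.0543 -0.1196
round_key 0.73 [378.0, 142.0, 412.0, 177.0] rel -0.0526 0.0529 centroid -0.0521 0.0539
round_key 0.61 [202.0, 196.0, 427.0, 307.0] rel 0.0172 -0.0028 centroid 0.0033 -0.0026
square_key 0.58 [299.0, 146.0, 335.0, 176.0] rel -0.0517 -0.0008 centroid -0.0525 -0.0017
square_key 0.49 [205.0, 196.0, 430.0, 279.0] rel 0.0054 -0.0007 centroid 0.0031 -0.0026
lid 0.84 [200.0, 192.0, 428.0, 279.0] rel 0.0034 -0.0034 centroid 0.0031 -0.0025
```

View pics/w5.png

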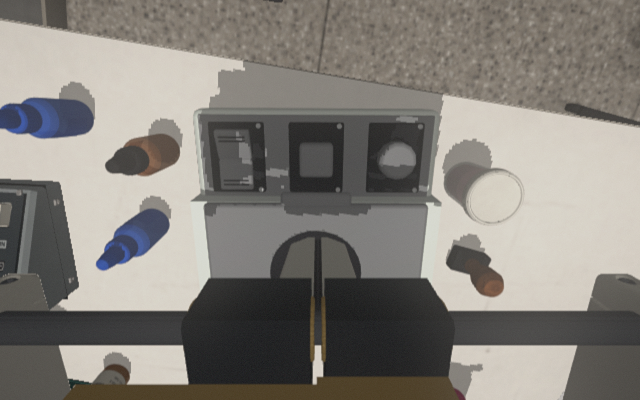

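The lid is shut. Rocker (235,160), square key (317,160) and round key (397,160) all match the model to about 2 mm. Next is the rocker's near wing.

```bash
python3 -c "
from h import *
go(C(-.069,-.058,.06));go(C(-.069,-.058,.028))"
```

```text
tcp [0.4868 0.3246 0.0833] shift cm [ 5.9  -5.71  2.34] turn 0.01 tilt 0.09
tcp [0.4868 0.3246 0.0833] shift cm [ 5.89 -5.71  5.54] turn 0.01 tilt 0.09
```

```bash
python3 -m pendant '[[2,-2,0,0],[4,-4,0,0],[5.9,-5.7,0,0],[5.9,-5.7,1.5,0],[5.9,-5.7,3,0],[5.9,-5.7,4,0],[5.9,-5.7,4.5,0],[5.9,-5.7,4.8,0],[5.9,-5.7,5.1,0],[5.9,-5.7,5.1,0]]'
python3 -m pendant '[[0,0,0.15,0],[0,0,0.3,0],[0,0,0.3,0]]'
```

```text
t: 8.57
tcp_pos: [0.4378, 0.2595, 0.0334]
ee_rot: [0.244, -3.132, 0.0]
ft_force: [-0.9, -0.4, -0.5]
opening: 0.0002
grip_force: 0.0
t: 8.82
tcp_pos: [0.4378, 0.2595, 0.0306]
ee_rot: [-0.244, 3.132, 0.0]
ft_force: [0.5, -1.1, -0.5]
opening: 0.0005
grip_force: 0.0
```

```bash
python3 -m pendant '[[0,0,0.1,0],[0,0,0.3,0],[0,0,0.3,0]]'
python3 -m pendant '[[0,0,0.1,0],[0,0,0.2,0],[0,0,0.2,0]]'
```

```text
t: 9.07
tcp_pos: [0.4376, 0.2594, 0.0274]
ee_rot: [0.244, -3.132, -0.0]
ft_force: [-0.0, 1.0, 0.1]
opening: 0.0005
grip_force: 0.3
t: 9.32
tcp_pos: [0.4377, 0.2594, 0.0255]
ee_rot: [0.244, -3.132, 0.0]
ft_force: [-0.6, 0.3, 0.4]
opening: 0.0009
grip_force: 0.2
```

```bash
python3 -m pendant '[[0,0,0.1,0],[0,0,0.2,0],[0,0,0.2,0]]'
python3 -m pendant '[[0,0,0.1,0],[0,0,0.2,0],[0,0,0.2,0]]'
```

```text
t: 9.57
tcp_pos: [0.4377, 0.2594, 0.0234]
ee_rot: [0.244, -3.132, 0.0]
ft_force: [-0.2, -0.2, 0.5]
opening: 0.0003
grip_force: 0.1
t: 9.82
tcp_pos: [0.4378, 0.2594, 0.0222]
ee_rot: [-0.244, 3.132, 0.0]
ft_force: [-2.8, -1.6, 7.4]
opening: 0.0007
grip_force: 3.4
```

```bash
python3 -m pendant '[[0,0,-1,0],[0,0,-3,0],[0,0,-5,0],[-3,0,-6,0],[-5,2,-6,0],[-5,5,-6,0],[-5,5,-6,0]]'
python3 - <<'E'
from h import *
a=viewer.grab_frame("scene")[185:265,240:360]; w=viewer.grab_frame("wrist")[100:220,190:440]
b=viewer.grab_frame("top")[190:255,260:360]; o=cv2.imread("pics/scene0.png")[185:265,240:360]
cv2.imwrite("pics/c6.png",np.vstack([np.hstack([cv2.resize(x,(400,266),interpolation=2) for x in(o,a)]),cv2.resize(w,(800,334),interpolation=2)]))
go(C(-.051,.056,.05));go(C(-.051,.056,.03))
E
```

```text
t: 10.4
tcp_pos: [0.4797, 0.3196, 0.0821]
ee_rot: [-0.245, 3.132, 0.002]
ft_force: [0.5, 0.6, 0.4]
opening: 0.0002
grip_force: 0.0
tcp [0.4792 0.3164 0.0817] shift cm [3.22 6.38 3.17] turn 0.06 tilt 0.02
tcp [0.4792 0.3164 0.0817] shift cm [3.22 6.38 5.17] turn 0.06 tilt 0.02
```

View pics/c6.png

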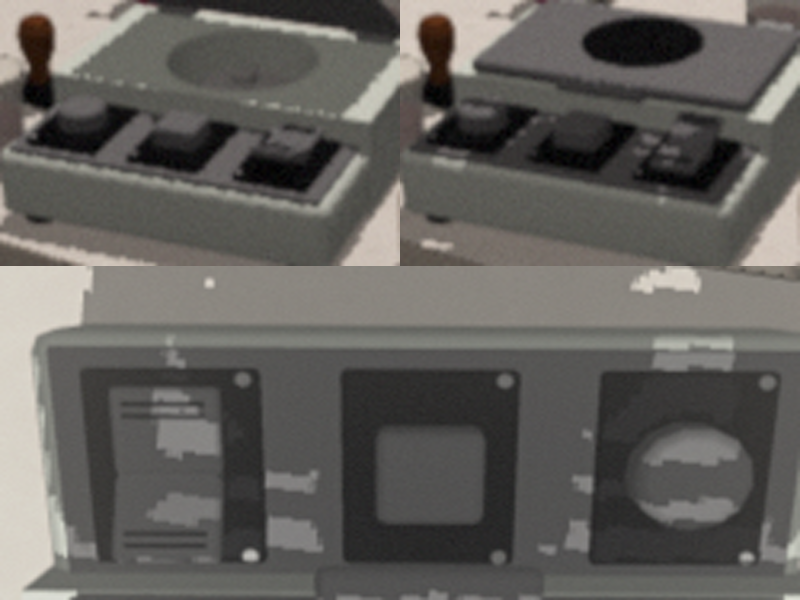

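The rocker is on: its near wing is flat and its far wing is raised, at (690,130) in the scene crop. The lid is shut. Next is the round key.

```bash
python3 -m pendant '[[1.2,2,0,0],[2.4,4,0,0],[3.2,6.4,0,0],[3.2,6.4,0.5,0],[3.2,6.4,2.5,0],[3.2,6.4,4,0],[3.2,6.4,5,0],[3.2,6.4,5.4,0],[3.2,6.4,5.7,0],[3.2,6.4,5.7,0]]'
python3 -m pendant '[[0,0,0.2,0],[0,0,0.3,0],[0,0,0.3,0]]'
```

```text
t: 11.38
tcp_pos: [0.4381, 0.3744, 0.0248]
ee_rot: [-0.243, 3.132, -0.0]
ft_force: [-1.0, -0.9, 0.7]
opening: 0.0007
grip_force: 0.8
t: 11.63
tcp_pos: [0.4384, 0.3749, 0.0222]
ee_rot: [-0.244, 3.131, 0.001]
ft_force: [1.5, -1.1, 2.6]
opening: 0.0004
grip_force: 1.5
```

```bash
python3 -m pendant '[[0,0,0.1,0],[0,0,0.2,0],[0,0,0.2,0]]'
python3 -m pendant '[[0,0,0.1,0],[0,0,0.2,0],[0,0,0.2,0],[0,0,0.2,0]]'
```

```text
t: 11.88
tcp_pos: [0.4383, 0.375, 0.0202]
ee_rot: [-0.244, 3.131, 0.001]
ft_force: [2.4, -2.0, 6.7]
opening: 0.0007
grip_force: 2.8
t: 12.22
tcp_pos: [0.4385, 0.3751, 0.0198]
ee_rot: [-0.244, 3.131, 0.001]
ft_force: [-5.0, -7.4, 23.9]
opening: 0.0003
grip_force: 11.6
```

```bash
python3 -m pendant '[[0,0,-0.5,0],[0,0,-2,0],[0,0,-5,0],[0,0,-8,0],[0,0,-11,0],[0,0,-11,0],[0,0,-11,0]]'
python3 -c "
from h import *
print(monitor.observe()['joint_vel'].round(3)); print(robot.hand_in())"
```

```text
t: 12.8
tcp_pos: [0.4383, 0.3754, 0.1291]
ee_rot: [-0.244, 3.13, 0.003]
ft_force: [0.1, 0.6, -0.9]
opening: 0.0005
grip_force: 0.0
[-0.002  0.026  0.046 -0.002 -0.014  0.001]
the job is handed in; nothing more can be done
None
```

I shut the lid, tipped the rocker on and pressed the round key to its stop, then backed off and handed the job in at about 12.8 s; I saw the shut lid and the rocker on in the pictures, but did not look again after the key press, and no verdict came back.

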